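Weigh out the teaching vials

TASK

Get the check scale ready by drawing the red transit wedge straight up out of the narrow gap behind its pan and laying it in the grey tray. Then load the amber bottles into the scale pan one at a time, stopping with the first bottle that brings the black pointer down level with the red mark or below it. Put all the bottles left over into the green pot, and set the blue lid on the pot, fully seated and level; disturb nothing else on the table.

Things in the scene. Friction and masses are not known exactly. Their poses are not given: they have to be found in the camera images.
- scale: Fixed grey sprung scale, base 200 x 180 x 30 mm. Origin on the table under the pan's centre; x towards the back of the scale (away from the robot at yaw 0), y to its left, z up. The base spans x -80 to +120 mm, y -90 to +90 mm. Behind the pan, at x +78 to +103, y -35 to +35, stands a grey column, its top 100 mm above the table. An indicator board (34 mm wide, z 15 to 110 mm) stands at x +33, y +108 to +142 mm.
- pan (a joint): How far the pan has sunk, m: 0 at its top stop, 0.048 at its bottom stop, about 0.004 when empty. Spring 73.6 N/m: each bottle lying in the pan sinks it a further 8 mm; it settles in about half a second. The pan only moves vertically.
- pan_floor (a point): Centre of the upper face of the steel pan's floor, axes as the scale's. The pan is an open rectangle, 115 mm (x) by 160 mm (y) inside, wall 4 mm, rim 13 mm above this floor; a flat hanger plate 6 mm thick and 60 mm wide at x +60 to +66 mm rises to 16 mm above this floor. Moves with the pan; 84 mm above the table at joint value 0.
- pointer (a point): Tip of the black horizontal pointer rod (3 mm thick) on the pan, seen against the white indicator board from the back of the scale; it sinks with the pan.
- mark: Red bar 30 x 3 mm on the indicator board; origin at its middle height. It is fixed for the run, 12 to 30 mm below the empty pan's pointer.
- gap_mouth (a point): Centre of the mouth of the narrow gap, 100 mm above the table, axes as the scale's. The gap lies between the pan's hanger plate (at x -6 mm from here) and the column (at x +6 mm): 12 mm wide in x, 33 mm long in y, 45 mm deep.
- wedge: Loose red plastic transit wedge, 10 mm thick (its x), 30 mm wide (its y), 70 mm tall (its z), about 40 g. Origin at the middle of its lower end, z towards its top. It starts standing in the gap with its top 25 mm exposed above the gap's mouth.
- tray: Fixed open grey tray 170 (x) x 130 (y) x 40 mm high, wall and floor about 4 mm. Origin at the centre of its underside.
- pot: Fixed round green pot, outside diameter 156 mm, wall 4 mm, 62 mm high, inner floor about 5 mm above the table. Origin at the centre of its underside.
- lid: Loose blue lid, about 160 g. Origin at the centre of its underside: below, a round plug 140 mm across and 6 mm high that drops inside the pot's rim with 4 mm play all round; above it a plate 164 mm across and 5 mm thick that rests on the rim; then a white cylindrical knob 24 mm across, 11 to 41 mm above the origin. Seated, its origin is 56 mm above the pot's origin. Starts on the table, knob up.
- bottle1: Loose square amber glass bottle with white cap, 60 g: body 26 x 26 x 32 mm, cap 17 mm across and 10 mm high on top. Origin at the centre of its base, z towards the cap. May be absent in a run.
- bottle2: Loose square amber glass bottle with white cap, 60 g: body 26 x 26 x 32 mm, cap 17 mm across and 10 mm high on top. Origin at the centre of its base, z towards the cap. May be absent in a run.
- bottle3: Loose square amber glass bottle with white cap, 60 g: body 26 x 26 x 32 mm, cap 17 mm across and 10 mm high on top. Origin at the centre of its base, z towards the cap. May be absent in a run.
- bottle4: Loose square amber glass bottle with white cap, 60 g: body 26 x 26 x 32 mm, cap 17 mm across and 10 mm high on top. Origin at the centre of its base, z towards the cap. May be absent in a run.
- bottle5: Loose square amber glass bottle with white cap, 60 g: body 26 x 26 x 32 mm, cap 17 mm across and 10 mm high on top. Origin at the centre of its base, z towards the cap. May be absent in a run.
- bottle6: Loose square amber glass bottle with white cap, 60 g: body 26 x 26 x 32 mm, cap 17 mm across and 10 mm high on top. Origin at the centre of its base, z towards the cap. May be absent in a run.
- practice_pad2: Bystander: loose orange half-round injection practice block, 96 x 118 mm, about 45 mm high. Origin under its centre. (A like block, a syringe driver and a carton stand fixed at the far side of the table, and a pink needle cap near the robot.)
- tape_roll: Bystander: roll of white tape lying flat, 50 mm across, 22 mm high. Origin under its centre.

How it is judged:
By the outcome, as a careful person would: the job done as asked, in the order asked, and still so for the second after the job is handed in, with the robot touching nothing.
Of bottle1, bottle2, bottle3, bottle4, bottle5, bottle6 only 5 to 6 are there at a start; the rules pass over those that are not, and their reading is None.
At some moment in a run one of bottle1, bottle2, bottle3, bottle4, bottle5, bottle6, lid may be knocked a few centimetres aside while the robot is not near it.
Once in a run the grip may slacken for a moment while it holds something.
It also fails if it takes over 210 s, if anything falls off the work surface, if the arm or the gripper's body presses on something with over 40 N, if the wrist force passes 120 N, or if a joint passes its speed limit or range.

ROBOT

A 6-joint arm with a two-finger parallel gripper is mounted at the origin on the work surface. World frame = base frame: x ahead of the robot, y to its left, z up, the work surface at z = 0. Lengths are in mm, angles in rad, forces in N, time in s.
With the tool pointing down it reaches from about 300 to 775 mm from the base axis. Payload 14.6 kg.
Tool frame: the origin (TCP) lies between the finger pads; the fingertips stand 8 mm ahead of it and the grasp point (between the pads) lies 11 mm behind it; z points along the fingers, y is the direction in which the jaws open and shut (so a half turn about z gives the same grasp; the last joint's range is limited). The gripper opens to 94 mm and grips with 3 to 60 N. Pads are 16 mm wide; open, the fingers measure 119 mm over their backs; the gripper's body (75 mm by 177 mm) begins 78 mm behind the grasp point.
Start: joints at [-1.396, 0.3, 1.521, -0, 1.321, -0.067], TCP at [131.691, -533.991, 213.446] pointing down, gripper open.
Joint ranges: [-3.03, 3.03], [-0.79, 2.21], [0.23, 2.52], [-1.04, 4.18], [0, 3.07], [-2.55, 2.55]. Speed limits (rad/s): [2.22, 2.22, 2.57, 3.14, 3.14, 3.14].

INTERFACE

Orientations are given as [roll, pitch, yaw] about the fixed x, y, z axes, in that order (R = Rz(yaw) Ry(pitch) Rx(roll)).
In Python, from cell import manip gives the robot as it stands. The module is installed in compiled form; this text tells all that it offers.
- The arm moves only by the tool send_rows, never from a script. Its argument "series" is a list that holds one entry, the list of rows, each a list of 5 numbers: the opening, from 0 (shut) to 1 (fully open), then the shift along the tool's x, y, z in mm, then the turn about the tool's z in degrees. In form: [[[gripper, dx, dy, dz, roll], ...]]. A call has 1 to 10 rows; each row is the pose to reach, as a shift and turn from the pose commanded when the call began, along the tool's axes at that moment; what a row does not reach only later rows make up. A row lasts 1/10 s, in which the tool goes at most 50 mm and 8.59 degrees, less where a joint would pass 70% of its speed; a pose out of reach is approached as far as the arm can. A call with a gripper value outside its range is refused whole. The fingers move at their own pace and stop on an object; "newtons" is the grip in N (left out, the last holds). Time passes only in rows, so rows that repeat a pose let the fingers close. It gives the time, the measured TCP pose, the force and the opening at its end, in the units of the state.
- manip.read_state(): the state, without advancing time (a new reading comes with each control period).
- manip.camera(name): name is "scene" or "top"; returns a dict with "img" (420x560x3 uint8, red, green, blue), "vfov" (degrees; the focal length in pixels is half the picture's height over the tangent of half this angle, whatever the lens; pixels are square), "cx", "cy" (the principal point, pixels), "dist" ([k1, k2, p1, p2, k3] as OpenCV has them; the pictures are not rectified), "pose" (4x4, takes a point from camera to world coordinates). Camera axes: x right, y down, z forward; pixel columns grow to the right and rows downward; lengths in mm; the calibration is good to about 2 mm. A picture is of the moment at which its call begins. There is no depth.
- manip.sign_off(): hands the job in, once; it reports no verdict.
Trained networks look in a picture, given as the dict that the camera call returned (one of the last four; its "shot" number tells which), for a name from the list of things; names that differ only in an ending like _2 or _b are one class to them, and where a whole thing is asked for, a point or a joint stands for the part that bears it (a point fixed in the world has none). Each returns a list of dicts, best first, with "conf" (0 to 1); they miss things now and then, are a little off and sometimes report something else, mostly with a low value. They report only what shows in the picture. A call takes as long as a camera call.
- manip.find_in(target, picture): "rect" ([left, top, width, height] in pixels, round what is visible of it).
- manip.silhouettes(target, picture): "pixels" (420x560 bool, what is visible of it) and "rect" ([left, top, width, height] in pixels, round what is visible of it).
The state is a dict: "clock": time; "joints": joint angles; "qd": joint speeds; "effort": joint torques, N m; "eef_pos": TCP position; "eef_rot": TCP orientation; "wrist_force": force on the tool from outside, world axes, zero at the start; "moment": the same for the moment, N m; "finger_gap": finger opening in mm.
Only numpy, scipy, OpenCV 4.12 (cv2) and the standard library are available. Lean on these libraries where they do the work, as an engineer would, in place of code of your own. Each camera call takes 0.05 s, during which the arm holds its last target. There are 200 camera calls.

## Working session

There is one attempt and no reset: what is moved stays moved. The work goes in short steps, Python scripts to look and compute and a tool call to move; the robot and the scene stay as the last step left them, time stands still between calls to the robot, and variables do not carry over. Pictures are saved under pics/ and viewed, about 12 in all and at most 16, crops included, and the job is handed in when it is done.

Besides the shell and the picture viewer there is one more tool, called after "Emit:" as name(argument=value, ...) on one line, values as JSON. send_rows: Moves the arm, as the interface text tells. Its arguments: {"type":"object","properties":{"series":{"type":"array"},"newtons":{"type":"number"}},"required":["series"]}

```bash
mkdir -p pics; python3 - <<'E'
from cell import manip
import cv2,numpy as np
print(manip.read_state())
for n in("scene","top"):
    c=manip.camera(n); cv2.imwrite(f"pics/{n}0.png",c["img"][:,:,::-1])
    print(n,c["vfov"],c["cx"],c["cy"],c["dist"],c["shot"]);print(np.round(c["pose"],3))
    for t in["scale","pan","pointer","mark","wedge","tray","pot","lid","bottle1","practice_pad2","tape_roll"]:
        print(t,[(np.round(d["rect"]).tolist(),round(d["conf"],2)) for d in manip.find_in(t,c)])
E
```

```text
{'clock': 0.0, 'joints': array([-1.39559790e+00,  3.00461407e-01,  1.52157054e+00,  3.23275598e-06,
        1.32066998e+00, -6.65829910e-02]), 'qd': array([ 0.0003785 , -0.00015932, -0.00146413, -0.00025995, -0.00024243,
       -0.00118386]), 'effort': array([-2.26652010e-03, -5.31809628e+01, -3.52741098e+01,  7.06409407e-02,
        2.44026049e-02, -4.52106781e-05]), 'eef_pos': array([ 131.65276898, -533.76201094,  212.89609378]), 'eef_rot': array([-3.14048605e+00, -7.69285857e-05,  2.41780572e-01]), 'wrist_force': array([ 0.42057604,  0.31598216, -0.64787573]), 'moment': array([-0.00404724, -0.00913191, -0.01749923]), 'finger_gap': 94.16366037011491}
scene 50.43681941755041 283.56978043118045 206.2086070682971 [-0.02232169  0.          0.          0.          0.        ] 1
[[-8.90000e-01  3.15000e-01 -3.31000e-01  8.09625e+02]
 [ 4.57000e-01  6.03000e-01 -6.54000e-01  6.56136e+02]
 [-6.00000e-03 -7.33000e-01 -6.80000e-01  7.58010e+02]
 [ 0.00000e+00  0.00000e+00  0.00000e+00  1.00000e+00]]
scale [([233.0, 249.0, 137.0, 139.0], 0.57), ([192.0, 206.0, 87.0, 64.0], 0.32)]
pan [([258.0
[... 1239 characters left out ...]
 76.0], 0.9)]
pan [([158.0, 173.0, 68.0, 52.0], 0.96)]
pointer [([160.0, 172.0, 68.0, 52.0], 0.56), ([375.0, 212.0, 57.0, 58.0], 0.37)]
mark [([158.0, 172.0, 64.0, 50.0], 0.19)]
wedge [([182.0, 166.0, 14.0, 8.0], 0.4)]
tray [([261.0, 153.0, 58.0, 67.0], 0.72)]
pot [([340.0, 151.0, 58.0, 58.0], 0.66)]
lid [([376.0, 212.0, 56.0, 60.0], 0.89), ([261.0, 149.0, 59.0, 69.0], 0.52)]
bottle1 [([308.0, 233.0, 11.0, 13.0], 0.61), ([275.0, 236.0, 13.0, 11.0], 0.57), ([235.0, 242.0, 12.0, 9.0], 0.46), ([331.0, 244.0, 14.0, 10.0], 0.43), ([318.0, 209.0, 19.0, 18.0], 0.17)]
practice_pad2 [([106.0, 222.0, 56.0, 45.0], 0.78)]
tape_roll [([316.0, 209.0, 21.0, 20.0], 0.54), ([160.0, 176.0, 69.0, 49.0], 0.24)]
```

```bash
python3 - <<'E'
import cv2
a=cv2.imread("pics/scene0.png")[120:420,150:550]; b=cv2.imread("pics/top0.png")[130:310,90:450]
cv2.imwrite("pics/a.png",cv2.resize(a,None,fx=2,fy=2,interpolation=3)); cv2.imwrite("pics/b.png",cv2.resize(b,None,fx=2.2,fy=2.2,interpolation=3))
E
```

```text
(no output)
```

View pics/a.png

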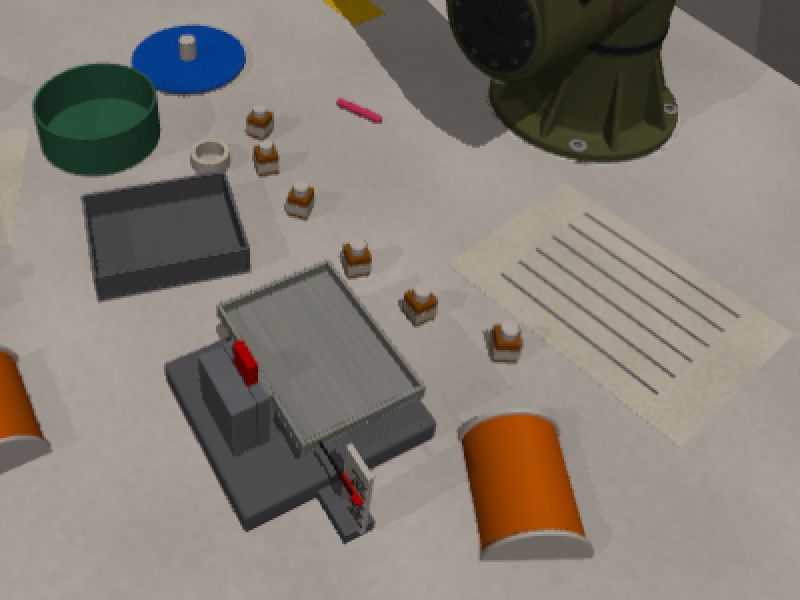

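View pics/b.png

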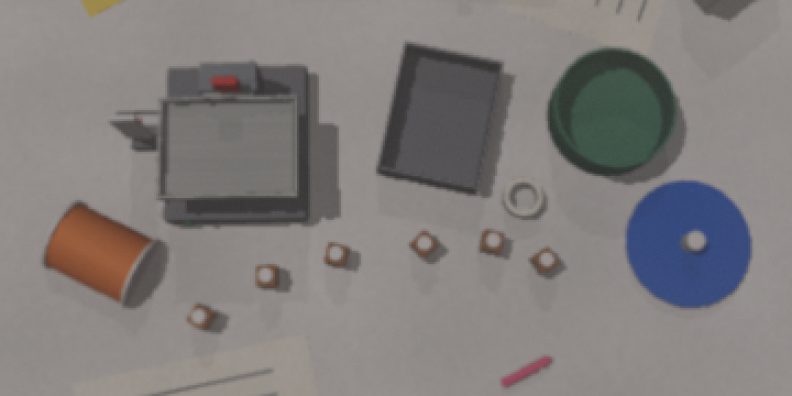

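The views show 6 bottles in a row between the robot and the scale, with the wedge in its gap (crop a: 245,362). The tray, pot and lid are to the right in the top view. Next I'll write a silhouette-fit helper.

```bash
cat > h.py <<'E'
from cell import manip
import cv2,numpy as np
from scipy.optimize import minimize
def K(c):
    f=c["img"].shape[0]/2/np.tan(np.radians(c["vfov"])/2); return np.array([[f,0,c["cx"]],[0,f,c["cy"]],[0,0,1.]])
def proj(c,P):
    W=np.linalg.inv(c["pose"]); r=cv2.Rodrigues(W[:3,:3])[0]
    return cv2.projectPoints(np.float64(P).reshape(-1,1,3),r,W[:3,3],K(c),np.float64(c["dist"]))[0].reshape(-1,2)
def unproj(c,uv,z):
    n=cv2.undistortPoints(np.float64(uv).reshape(-1,1,2),K(c),np.float64(c["dist"])).reshape(-1,2)
    d=np.c_[n,np.ones(len(n))]@c["pose"][:3,:3].T; o=c["pose"][:3,3]
    return o+d*((z-o[2])/d[:,2:])
def box(x0,x1,y0,y1,z0,z1): return np.array([[x,y,z] for x in(x0,x1) for y in(y0,y1) for z in(z0,z1)],float)
def cyl(r,z0,z1):
    t=np.linspace(0,2*np.pi,40,endpoint=False); return np.array([[r*np.cos(a),r*np.sin(a),z] for z in(z0,z1) for a in t])
# each model: list of convex parts
M=dict(bottle=[box(-13,13,-13,13,0,32),cyl(8.5,32,42)],wedge=[box(-5,5,-15,15,0,70)],tray=[box(-85,85,-65,65,0,40)],
  pot=[cyl(78,0,62)],lid=[cyl(82,0,11),cyl(12,11,41)],pan=[box(-61.5,61.5,-84,84,-4,13)],tape=[cyl(25,0,22)],
  wtop=[box(-5,5,-15,15,45,70)])
def place(P,p,z):
    c,s=np.cos(p[2]),np.sin(p[2]); return P@np.array([[c,s,0],[-s,c,0],[0,0,1]])+[p[0],p[1],z]
S=4
def render(c,parts,p,z):
    m=np.zeros((420*S,560*S),np.uint8)
    for P in parts:
        h=cv2.convexHull(np.round((proj(c,place(P,p,z))+.5)*S).astype(np.int32)); cv2.fillConvexPoly(m,h,1)
    return m
def fit(views,model,p0,z,yaw=True,step=6):
    big=[(c,cv2.resize(m.astype(np.uint8),None,fx=S,fy=S,interpolation=0)) for c,m in views]
    def cost(p):
        t=0
        for c,b in big:
            r=render(c,M[model],p if yaw else [p[0],p[1],0],z); t+=1-(r&b).sum()/max(1,(r|b).sum())
        return t/len(big)
    best=None
    for y in ([p0[2]-.5,p0[2],p0[2]+.5] if yaw else [0]):
        x=[p0[0],p0[1],y][:3 if yaw else 2]; sx=np.array([x]+[np.array(x)+d for d in np.diag([step,step,.3][:len(x)])])
        r=minimize(cost,x,method="Nelder-Mead",options=dict(initial_simplex=sx,xatol=.1,fatol=1e-4,maxiter=120))
        if best is None or r.fun<best.fun: best=r
    return best.x,1-best.fun
def shots(): return manip.camera("top"),manip.camera("scene")
def locate(name,model,z,ct,cs,yaw=True,minconf=.3,zc=None,y0=0):
    """all instances: fit on top mask (+ scene mask when matched)"""
    out=[]; ms=manip.silhouettes(name,cs)
    for d in manip.silhouettes(name,ct):
        if d["conf"]<minconf: continue
        v,u=np.nonzero(d["pixels"])
        if len(u)<20: continue
        P=unproj(ct,[[u.mean(),v.mean()]],z+(20 if zc is None else zc))[0]
        q=proj(cs,[P])[0]; best=None
        for e in ms:
            vv,uu=np.nonzero(e["pixels"])
            if len(uu)<15: continue
            dd=np.hypot(uu.mean()-q[0],vv.mean()-q[1])
            if best is None or dd<best[0]: best=(dd,e)
        views=[(ct,d["pixels"])]+([(cs,best[1]["pixels"])] if best and best[0]<12 else [])
        p,iou=fit(views,model,[P[0],P[1],y0],z,yaw)
        out.append((np.round(p,2).tolist(),round(iou,2),round(d["conf"],2),len(views)))
    return out
def move(x,y,yaw=None):
    """tool-frame shift to world x,y and roll for jaw direction angle yaw of tool x (mod pi)"""
    s=manip.read_state(); p=s["eef_pos"]; w=s["eef_rot"][2]; d=np.array([x,y])-p[:2]
    dx=d@[np.cos(w),np.sin(w)]; dy=d@[np.sin(w),-np.cos(w)]; roll=0
    if yaw is not None:
        j1=np.arctan2(y,x); k=[yaw+n*np.pi for n in(-2,-1,0,1,2)]; k=[a for a in k if abs(j1+np.pi/2-a)<2.3]
        a=min(k,key=lambda a:abs(a-w)); roll=-np.degrees(a-w)
    return f"dx {dx:.1f} dy {dy:.1f} roll {roll:.1f} | z {p[2]:.1f} yaw {w:.3f} gap {s['finger_gap']:.1f} clk {s['clock']:.1f}"
E
python3 - <<'E'
from h import *
ct,cs=shots()
for n,m,z,y in[("bottle1","bottle",0,1),("tray","tray",0,1),("pot","pot",0,0),("lid","lid",0,0),("pan","pan",80,1),("wedge","wtop",55,1),("tape_roll","tape",0,0)]:
    print(n)
    for r in locate(n,m,z,ct,cs,yaw=bool(y),zc={"pot":31,"lid":8,"wedge":60,"pan":5}.get(n)): print("  ",r)
E
```

```text
bottle1
   ([428.49, 115.17, -0.27], np.float64(0.86), 0.67, 2)
   ([568.56, 253.54, -0.06], np.float64(0.05), 0.64, 1)
   ([441.81, -78.97, -0.32], np.float64(0.87), 0.61, 2)
   ([439.64, 5.63, 0.83], np.float64(0.85), 0.51, 2)
   ([418.02, -143.61, 0.53], np.float64(0.82), 0.45, 2)
   ([446.13, 423.18, 0.18], np.float64(0.09), 0.43, 1)
tray
pot
   ([604.14, -236.0], np.float64(0.96), 0.92, 2)
lid
   ([438.42, -333.35], np.float64(0.97), 0.73, 1)
   ([725.2, 267.88], np.float64(0.03), 0.36, 1)
pan
   ([553.15, 240.72, 0.01], np.float64(0.95), 0.87, 2)
   ([457.17, -26.76, 0.84], np.float64(0.03), 0.67, 1)
wedge
tape_roll
   ([498.57, -121.36], np.float64(0.68), 0.62, 2)
```

```bash
cat >> h.py <<'E'
def red(c,lo=1.6):
    a=c["img"].astype(float); m=((a[...,0]>70)&(a[...,0]>lo*2*a[...,1])&(a[...,0]>lo*2*a[...,2])).astype(np.uint8)
    n,l,s,ce=cv2.connectedComponentsWithStats(m); return [(l==i,ce[i],s[i]) for i in range(1,n) if s[i,4]>=6]
E
python3 - <<'E'
from h import *
for k in range(2):
    ct,cs=shots()
    print("b",*[r for r in locate("bottle1","bottle",0,ct,cs) if r[1]>.5],sep="\n ")
    if k==0:
        print("t",locate("tray","tray",0,ct,cs,minconf=.1,y0=-.2)); print("pan",locate("pan","pan",80,ct,cs,minconf=.5)[:1])
        R=[red(c) for c in(ct,cs)]
        for r in R: print([(x[1].round(1).tolist(),x[2].tolist()) for x in r])
q=proj(ct,[[625,241,125]]),proj(cs,[[625,241,112]]);print(q)
E
```

```text
b
 ([441.15, -78.81, 1.25], np.float64(0.85), 0.65, 2)
 ([439.25, 6.22, 0.79], np.float64(0.86), 0.64, 2)
 ([429.38, 114.91, 1.31], np.float64(0.87), 0.53, 2)
 ([417.27, -145.24, 0.57], np.float64(0.83), 0.53, 2)
t [([602.01, -18.74, -0.23], np.float64(0.97), 0.83, 2)]
pan [([552.42, 240.36, 0.01], np.float64(0.95), 0.83, 2)]
[]
[([272.4, 301.4], [267, 291, 12, 22, 179]), ([326.2, 365.4], [321, 356, 10, 17, 42])]
b
 ([402.61, 200.28, 0.04], np.float64(0.8), 0.49, 2)
 ([415.54, -144.37, 0.63], np.float64(0.74), 0.48, 2)
 ([353.47, 281.76, -0.57], np.float64(0.85), 0.45, 2)
 ([441.97, -78.66, -0.26], np.float64(0.86), 0.43, 2)
 ([427.86, 115.14, -0.33], np.float64(0.84), 0.4, 2)
(array([[191.27108567, 166.4011564 ]]), array([[271.24785317, 301.4005046 ]]))
```

```bash
python3 - <<'E'
from h import *
ct,cs=shots()
T=[x for x in red(ct,.9) if abs(x[1][0]-191)<8 and abs(x[1][1]-166)<8]; print([(x[1],x[2]) for x in T])
Sx=[x for x in red(cs) if abs(x[1][0]-272)<5][0]
for lo in(.7,.9,1.1):
    T=[x for x in red(ct,lo) if abs(x[1][0]-191)<8 and abs(x[1][1]-166)<8]
    S2=[x for x in red(cs,lo) if abs(x[1][0]-272)<5]
    for v in([(ct,T[0][0])] if T else [],[(cs,S2[0][0])],([(ct,T[0][0])] if T else [])+[(cs,S2[0][0])]):
        if v: print(lo,len(v),fit(v,"wtop",[625,241,0],55,step=3))
print(move(625,241,0.01)); print(manip.read_state()["eef_rot"])
E
```

```text
[(array([191.88372093, 166.53488372]), array([187, 165,  11,   4,  43], dtype=int32))]
0.7 1 (array([ 6.25227791e+02,  2.41324610e+02, -3.00619834e-02]), np.float64(0.8634039444850256))
0.7 1 (array([ 6.23860541e+02,  2.41232259e+02, -1.42902284e-02]), np.float64(0.9224427480916031))
0.7 2 (array([ 6.24306226e+02,  2.41493972e+02, -2.46894482e-02]), np.float64(0.8636892837517303))
0.9 1 (array([ 6.28340254e+02,  2.41200374e+02, -2.60504782e-01]), np.float64(0.5379796397807362))
0.9 1 (array([ 6.23443984e+02,  2.40964127e+02, -3.84655649e-02]), np.float64(0.9134078212290503))
0.9 2 (array([ 6.23961558e+02,  2.41044337e+02, -3.11145181e-02]), np.float64(0.6767029450081441))
1.1 1 (array([ 6.27999976e+02,  2.42469150e+02, -4.66686195e-01]), np.float64(0.27603305785123966))
1.1 1 (array([ 6.23368041e+02,  2.40718158e+02, -3.65532676e-02]), np.float64(0.9220082096621408))
1.1 2 (array([ 6.23407369e+02,  2.40796634e+02, -3.70326503e-02]), np.float64(0.5892483796402308))
dx 664.5 dy -634.4 roll 13.3 | z 213.4 yaw 0.242 gap 93.8 clk 2.7
[-3.14156029e+00 -2.50525015e-05  2.41764988e-01]
```

Emit:
send_rows(series=[[[0.5, 45, -30, 0, -8], [0.5, 80, -65, 0, -16], [0.5, 115, -100, 0, -24], [0.5, 150, -135, 0, -32], [0.5, 185, -170, 0, -40], [0.5, 220, -205, 0, -48], [0.5, 255, -240, 0, -56], [0.5, 290, -275, 0, -64], [0.5, 325, -310, 0, -72], [0.5, 350, -335, 0, -76]]], newtons=15)

```text
clock: 3.7
eef_pos: [392.2, -122.5, 213.8]
eef_rot: [3.141, 0.0, 1.575]
wrist_force: [-0.1, -0.7, -0.0]
finger_gap: 46.5
```

```bash
python3 - <<'E'
from h import *
print(manip.read_state()["eef_pos"],move(624.5,241.3,np.pi/2))
E
```

```text
[ 392.21750648 -122.46349441  213.7895051 ] dx 362.8 dy 233.8 roll 0.2 | z 213.8 yaw 1.575 gap 46.5 clk 3.7
```

Emit:
send_rows(series=[[[0.5, 40, 26, 0, 0], [0.5, 81, 52, 0, 0], [0.5, 121, 78, 0, 0], [0.5, 161, 104, 0, 0], [0.5, 202, 130, 0, 0], [0.5, 242, 156, 0, 0], [0.5, 282, 182, 10, 0], [0.5, 322, 208, 20, 0], [0.5, 363, 234, 40, 0], [0.5, 363, 234, 60, 0]]])

```text
clock: 4.7
eef_pos: [627.2, 241.5, 151.5]
eef_rot: [-3.141, -0.0, 1.572]
wrist_force: [-0.4, 0.2, -2.2]
finger_gap: 46.7
```

```bash
python3 - <<'E'
from h import *
s=manip.read_state();print(s["eef_pos"],move(624.5,241.3,np.pi/2))
c=manip.camera("scene");cv2.imwrite("pics/c.png",cv2.resize(c["img"][180:400,210:400,::-1],None,fx=3,fy=3,interpolation=2)[:600])
E
```

```text
[627.23912203 241.53995566 151.47280259] dx -0.2 dy -2.7 roll 0.0 | z 151.5 yaw 1.572 gap 46.7 clk 4.7
```

View pics/c.png

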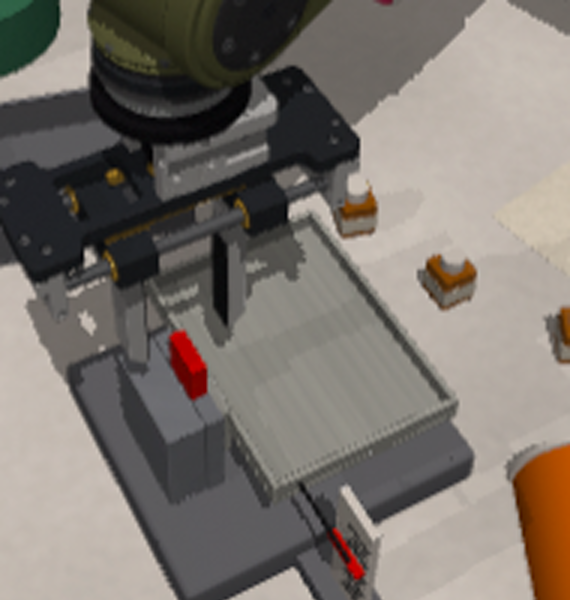

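The fingers straddle the wedge in x (crop c: wedge at 187,365). I'll descend and read the force before closing.

Emit:
send_rows(series=[[[0.4, 0, -2.5, 15, 0], [0.3, 0, -2.5, 30, 0], [0.3, 0, -2.5, 37, 0], [0.3, 0, -2.5, 37, 0], [0.3, 0, -2.5, 37, 0]]])

```text
clock: 5.25
eef_pos: [624.0, 237.3, 117.2]
eef_rot: [3.141, -0.0, 1.568]
wrist_force: [-0.3, 0.3, 0.5]
finger_gap: 28.3
```

```bash
python3 - <<'E'
from h import *
c=manip.camera("scene");s=manip.read_state();print(s["eef_pos"],s["eef_rot"],move(624.5,241.3,np.pi/2))
E
```

```text
[624.08417894 237.38092279 117.43934112] [ 3.14041152e+00 -4.01449211e-04  1.56798218e+00] dx 3.9 dy 0.4 roll -0.2 | z 117.4 yaw 1.568 gap 28.2 clk 5.3
```

Emit:
send_rows(series=[[[0.3, 4, 0.4, 3, 0], [0.3, 4, 0.4, 5.5, 0], [0.3, 4, 0.4, 5.5, 0], [0, 4, 0.4, 5.5, 0], [0, 4, 0.4, 5.5, 0], [0, 4, 0.4, 5.5, 0], [0, 4, 0.4, 5.5, 0], [0, 4, 0.4, 5.5, 0]]], newtons=8)

```text
clock: 6.1
eef_pos: [624.2, 241.4, 111.1]
eef_rot: [3.141, -0.0, 1.568]
wrist_force: [0.5, -0.9, 0.9]
finger_gap: 9.8
```

Emit:
send_rows(series=[[[0, 0, 0, 0, 0], [0, 0, 0, 0, 0], [0, 0, 0, -4, 0], [0, 0, 0, -8, 0], [0, 0, 0, -12, 0]]], newtons=30)

```text
clock: 6.6
eef_pos: [624.1, 241.5, 123.4]
eef_rot: [3.141, -0.0, 1.568]
wrist_force: [-1.1, -0.2, 0.5]
finger_gap: 9.6
```

Emit:
send_rows(series=[[[0, 0, 0, -8, 0], [0, 0, 0, -16, 0], [0, 0, 0, -26, 0], [0, 0, 0, -36, 0], [0, 0, 0, -48, 0], [0, 0, 0, -60, 0], [0, 0, 0, -60, 0]]])

```text
clock: 7.3
eef_pos: [624.8, 241.7, 185.4]
eef_rot: [3.138, -0.001, 1.568]
wrist_force: [-0.6, -0.0, -0.3]
finger_gap: 10.2
```

```bash
python3 - <<'E'
from h import *
c=manip.camera("scene");cv2.imwrite("pics/d.png",cv2.resize(c["img"][180:400,180:400,::-1],None,fx=2,fy=2,interpolation=2))
print(manip.read_state()["eef_pos"],move(602,-15,np.pi/2-.23))
E
```

```text
[624.43545367 241.59906488 184.02984539] dx -256.7 dy -21.8 roll 13.0 | z 184.0 yaw 1.568 gap 10.0 clk 7.3
```

View pics/d.png

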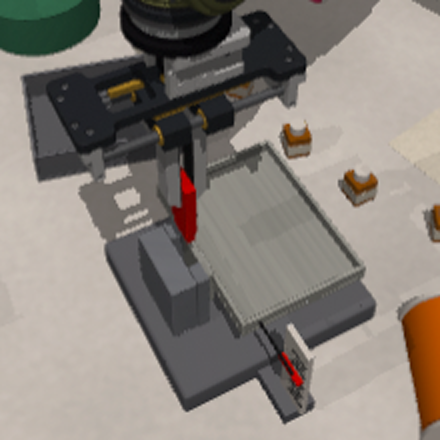

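The wedge is out and held (gap 10 mm). Next: carry it to the tray.

Emit:
send_rows(series=[[[0, -30, 0, 0, 2], [0, -70, 0, 0, 5], [0, -114, -1, 0, 8], [0, -158, -2, 10, 11], [0, -202, -2, 25, 13], [0, -240, -2, 50, 13], [0, -265, -2, 80, 13], [0, -265, -2, 108, 13], [0, -265, -2, 108, 13]]])

```text
clock: 8.25
eef_pos: [619.2, -24.1, 70.7]
eef_rot: [-3.134, 0.001, 1.34]
wrist_force: [-0.4, 0.3, 0.3]
finger_gap: 9.8
```

```bash
python3 - <<'E'
from h import *
c=manip.camera("scene");cv2.imwrite("pics/e.png",cv2.resize(c["img"][120:320,130:350,::-1],None,fx=2,fy=2,interpolation=2))
print(manip.read_state()["eef_pos"],move(621.5,-23.3,np.pi/2-.23))
E
```

```text
[620.48896042 -23.51137191  73.46508546] dx 0.4 dy 0.9 roll 0.0 | z 73.5 yaw 1.341 gap 9.6 clk 8.3
```

View pics/e.png

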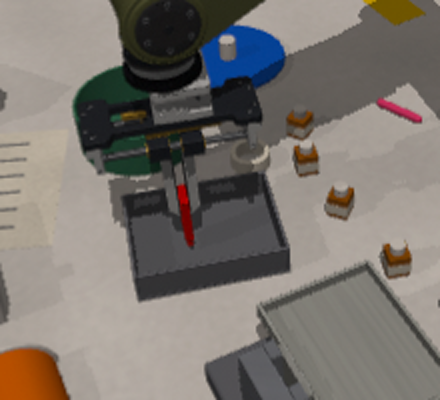

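Emit:
send_rows(series=[[[0, 0, 0, 6, 0], [0, 0, 0, 12, 0], [0, 0, 0, 12, 0], [0.9, 0, 0, 12, 0], [0.9, 0, 0, 12, 0], [0.9, 0, 0, 12, 0], [0.9, 0, 0, 12, 0], [0.9, 0, 0, 12, 0]]])

```text
clock: 9.1
eef_pos: [621.5, -23.5, 63.1]
eef_rot: [3.141, -0.0, 1.341]
wrist_force: [0.1, 0.0, 0.4]
finger_gap: 46.4
```

Emit:
send_rows(series=[[[0.9, 0, -20, 0, 0], [0.9, 0, -32, 0, 0], [0.9, 0, -40, 0, 0], [0.9, 0, -48, 0, 0], [0.9, 0, -56, 0, 0], [0.9, 0, -66, 0, 0], [0.9, 0, -66, 0, 0], [0.9, 0, -66, -40, 0], [0.9, 0, -66, -80, 0], [0.9, 0, -66, -120, 0]]])

```text
clock: 10.1
eef_pos: [557.1, -8.5, 184.5]
eef_rot: [-3.141, 0.0, 1.341]
wrist_force: [1.3, -0.1, -0.2]
finger_gap: 84.4
```

```bash
python3 - <<'E'
from h import *
print(manip.read_state()["eef_pos"]); print(move(353.5,281.8,-.57)); print(move(353.5,281.8,-.57+np.pi/2))
ct,cs=shots()
cv2.imwrite("pics/f.png",cv2.resize(cs["img"][120:400,130:450,::-1],None,fx=2,fy=2,interpolation=2))
print(*[r for r in locate("bottle1","bottle",0,ct,cs,minconf=.2) if r[1]>.5],sep="\n")
E
```

```text
[557.10263937  -8.53179329 184.49365605]
dx 236.4 dy -264.3 roll -70.5 | z 184.5 yaw 1.341 gap 84.4 clk 10.1
dx 236.4 dy -264.3 roll 19.5 | z 184.5 yaw 1.341 gap 84.4 clk 10.1
([428.59, 114.38, 1.31], np.float64(0.86), 0.49, 2)
```

View pics/f.png

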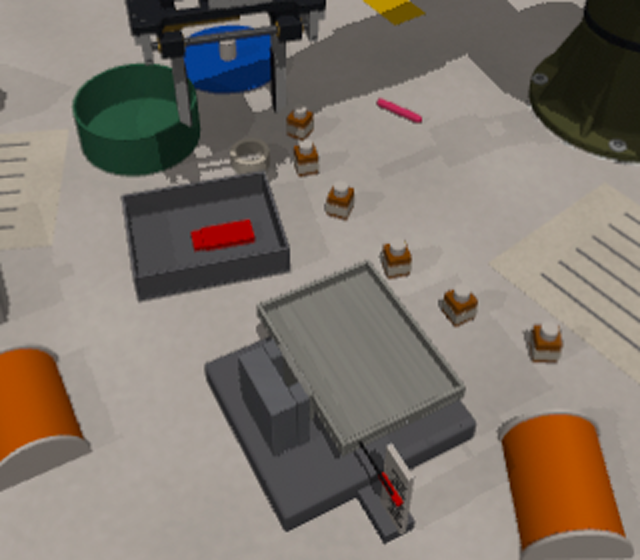

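The wedge lies flat in the tray (crop f: 225,237). Next I'll zoom on the pointer and pick the first bottle.

```bash
python3 - <<'E'
from h import *
cs=manip.camera("scene")
cv2.imwrite("pics/g.png",cv2.resize(cs["img"][340:390,300:345,::-1],None,fx=12,fy=12,interpolation=0))
# predicted: mark centre at board face for heights
for x in(35,30):
  for z in(40,50,60,70,80,90): print(x,z,proj(cs,[[552.8+x,240.5+125,z]]).round(1), end=" ")
print([(x[1],x[2]) for x in red(cs) if x[1][1]>340])
E
```

```text
35 40 [[324.4 372.4]] 35 50 [[324.7 369.5]] 35 60 [[325.1 366.6]] 35 70 [[325.4 363.7]] 35 80 [[325.8 360.7]] 35 90 [[326.2 357.6]] 30 40 [[326.9 371.1]] 30 50 [[327.3 368.2]] 30 60 [[327.7 365.3]] 30 70 [[328.  362.4]] 30 80 [[328.4 359.4]] 30 90 [[328.8 356.3]] [(array([326.25581395, 365.55813953]), array([321, 356,  10,  17,  43], dtype=int32))]
```

View pics/g.png

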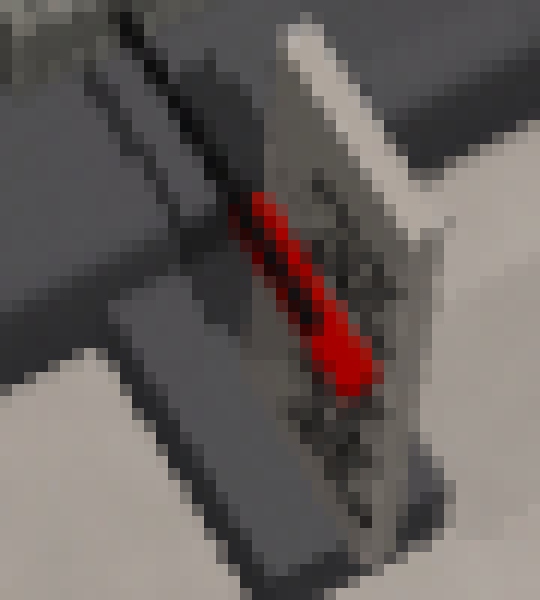

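Emit:
send_rows(series=[[[0.6, 30, -33, 0, 5], [0.6, 62, -69, 0, 10], [0.6, 94, -105, 0, 15], [0.6, 126, -141, 0, 20], [0.6, 158, -177, 0, 20], [0.6, 190, -213, 0, 20], [0.6, 217, -243, 20, 20], [0.6, 236, -264, 50, 20], [0.6, 236, -264, 90, 20], [0.6, 236, -264, 110, 20]]])

```text
clock: 11.35
eef_pos: [351.5, 280.8, 69.0]
eef_rot: [-3.139, 0.005, 0.994]
wrist_force: [0.4, 0.7, 0.6]
finger_gap: 56.5
```

```bash
python3 - <<'E'
from h import *
ct,cs=shots()
print(manip.read_state()["eef_pos"],move(353.5,281.8))
print(*[r for r in locate("bottle1","bottle",0,ct,cs,minconf=.2) if r[1]>.5],sep="\n")
E
```

```text
[351.76723893 280.22328314  69.47664723] dx 2.3 dy 0.6 roll 0.0 | z 69.5 yaw 0.993 gap 56.4 clk 11.4
([428.64, 114.89, -0.29], np.float64(0.86), 0.67, 2)
([439.94, 5.59, 0.67], np.float64(0.87), 0.5, 2)
([442.02, -78.76, 1.31], np.float64(0.87), 0.43, 2)
([402.71, 201.07, -0.0], np.float64(0.89), 0.42, 2)
```

Pointer zoom (crop g): the black rod runs from about (310,341) to its tip near (326,367) and overlaps the red mark in perspective, so I'll triangulate it. First I'll grasp bottle 1.

Emit:
send_rows(series=[[[0.6, 2.3, 0.6, 20, 0], [0.6, 2.3, 0.6, 40, 0], [0.6, 2.3, 0.6, 56, 0], [0.6, 2.3, 0.6, 56, 0], [0, 2.3, 0.6, 56, 0], [0, 2.3, 0.6, 56, 0], [0, 2.3, 0.6, 56, 0], [0, 2.3, 0.6, 56, 0]]], newtons=30)

```text
clock: 12.35
eef_pos: [355.8, 283.1, 17.6]
eef_rot: [3.141, -0.001, 0.992]
wrist_force: [-0.5, 0.2, 0.0]
finger_gap: 28.2
```

```bash
python3 - <<'E'
from h import *
ct,cs=shots()
t=cv2.imread("pics/top0.png"); s=cv2.imread("pics/scene0.png")
g=cv2.cvtColor(t,6); print(g[174:192,136:166:2])
r=s[340:372,304:336,2].astype(int); gg=cv2.cvtColor(s,6)
print(proj(ct,[[552.8+x,240.5+y,z] for x,y,z in[(33,108,110),(33,142,110),(35,84,75),(35,125,75),(45,84,75),(45,125,75)]]).round(1))
E
```

```text
[[142 142 141 140 140 141 141 139 140 141 141 139 139 131 126]
 [142 142 140 141 140 140 140 140 139 141 142 141 139 120 105]
 [142 141 140 142 141 140 139 139 140 142 141 140 139 122  86]
 [141 140 139 139 139 140 139 139 141 141 141 141 141 125  77]
 [142 140 140 141 142 141 140 140 141 142 141 141 142 127  76]
 [142 141 140 141 139 139 137 138 136 135 136 136 136 126  77]
 [140 141 141 138 125 122 121 121 111 111 111 111 113 113  76]
 [142 142 141 129 107 105 103 100  92  99 101 100  99 108  76]
 [142 141 143 137 129 130 129 122 115 124 126 127 126 119  76]
 [141 144 144 144 144 144 143 134 113 129 141 141 139 125  78]
 [143 142 132 129 127 123 119 111  90 117 143 142 142 125  77]
 [143 139 111  98  95  90  89  86  76 105 140 138 138 120  76]
 [142 140 114  83  79  79  77  80  76  90 122 123 124 115  75]
 [143 142 135  98  77  78  79  78  78  80  95  99 102 106  76]
 [143 143 144 125  85  79  77  79  79  79  78  86  91 102  75]
 [142 143 145 140 107  78  79  80  79  79  76  82  91 101  75]
 [143 143 146 143 131  88  79  79  78  78  78  78  86 100  73]
 [144 144 146 143 141 112  81  78  78  77  79  75  75 100  75]]
[[150.9 183.1]
 [138.1 183.4]
 [163.1 185.5]
 [148.  185.7]
 [163.2 181.9]
 [148.1 182.1]]
```

Emit:
send_rows(series=[[[0, 0, 0, 0, 0], [0, 0, 0, 0, 0], [0, 0, 0, -30, 0], [0, 0, 0, -70, 0], [0, 0, 0, -115, 0], [0, 0, 0, -150, 0], [0, 0, 0, -150, 0]]])

```text
clock: 13.15
eef_pos: [357.0, 284.0, 171.4]
eef_rot: [3.139, -0.007, 0.992]
wrist_force: [0.2, 0.6, -0.9]
finger_gap: 25.9
```

```bash
python3 - <<'E'
from h import *
from scipy.optimize import least_squares
ct,cs=shots(); o=np.array([552.8,240.5,0])
f=lambda p:np.r_[proj(ct,[o+p])[0]-[142.5,180.9],proj(cs,[o+p])[0]-[325.3,365.7]]
r=least_squares(f,[45,130,75]);print(r.x.round(1),r.fun.round(2))
# rod points along line
print(proj(cs,[o+[r.x[0],y,r.x[2]] for y in(84,100,r.x[1])]).round(1))
for x in(34,36): print(x,[(z,proj(cs,[o+[x,110,z],o+[x,140,z]]).round(1).tolist()) for z in(56,60,64,68,72)])
print(manip.read_state()["eef_pos"],move(577.4,282.8,0))
E
```

```text
[ 43.9 136.5  90.9] [-0.19  0.22 -0.17 -0.03]
[[308.8 339.4]
 [313.6 347.2]
 [325.1 365.7]]
34 [(56, [[320.9, 360.1], [330.2, 375.1]]), (60, [[321.0, 359.0], [330.3, 374.0]]), (64, [[321.1, 357.8], [330.5, 372.8]]), (68, [[321.2, 356.6], [330.6, 371.7]]), (72, [[321.4, 355.4], [330.8, 370.5]])]
36 [(56, [[319.8, 360.6], [329.1, 375.7]]), (60, [[320.0, 359.5], [329.3, 374.5]]), (64, [[320.1, 358.3], [329.4, 373.4]]), (68, [[320.2, 357.1], [329.6, 372.2]]), (72, [[320.3, 355.9], [329.8, 371.0]])]
[355.46069529 282.92728431 166.93524062] dx 121.2 dy 185.9 roll 56.9 | z 166.9 yaw 0.992 gap 25.7 clk 13.2
```

Pointer ≈ z 91 and mark ≈ z 68, so I expect about 3 bottles. Carrying bottle 1 over the pan.

Emit:
send_rows(series=[[[0, 18, 28, 0, 8], [0, 36, 56, 0, 16], [0, 56, 86, 0, 24], [0, 76, 116, 0, 32], [0, 96, 146, 0, 40], [0, 112, 172, 0, 48], [0, 121, 186, 10, 56], [0, 121, 186, 30, 57], [0, 121, 186, 52, 57], [0, 121, 186, 52, 57]]])

```text
clock: 14.25
eef_pos: [575.5, 281.6, 109.6]
eef_rot: [3.138, 0.008, -0.003]
wrist_force: [0.5, 0.1, -0.3]
finger_gap: 25.9
```

```bash
python3 - <<'E'
from h import *
manip.camera("top")
print(manip.read_state()["eef_pos"],move(577.4,282.8,0))
E
```

```text
[576.29661151 282.05564906 112.15979473] dx 1.1 dy -0.7 roll -0.1 | z 112.2 yaw -0.003 gap 26.0 clk 14.3
```

Emit:
send_rows(series=[[[0, 1, -0.7, 10, 0], [0, 1, -0.7, 18, 0], [0, 1, -0.7, 18, 0], [0, 1, -0.7, 18, 0], [0.36, 1, -0.7, 18, 0], [0.36, 1, -0.7, 18, 0], [0.36, 1, -0.7, 18, 0], [0.36, 1, -0.7, -20, 0], [0.36, 1, -0.7, -60, 0], [0.36, 1, -0.7, -75, 0]]])

```text
clock: 15.3
eef_pos: [579.5, 283.7, 194.4]
eef_rot: [-3.139, -0.005, -0.003]
wrist_force: [-0.3, 0.5, -0.4]
finger_gap: 33.8
```

```bash
python3 - <<'E'
from h import *
ct,cs=shots()
print(manip.read_state()["eef_pos"],move(402.7,201,0.02))
cv2.imwrite("pics/h.png",cv2.resize(cs["img"][240:400,220:420,::-1],None,fx=3,fy=3,interpolation=2))
print(*[r for r in locate("bottle1","bottle",0,ct,cs,minconf=.2) if r[1]>.5],sep="\n")
E
```

```text
[579.16886045 283.59472916 192.36173268] dx -176.3 dy 83.0 roll -1.3 | z 192.4 yaw -0.003 gap 33.7 clk 15.4
([430.29, 116.22, 0.64], np.float64(0.63), 0.56, 1)
([417.37, -145.25, 0.68], np.float64(0.74), 0.55, 2)
([441.16, 6.27, 0.66], np.float64(0.85), 0.47, 1)
```

View pics/h.png

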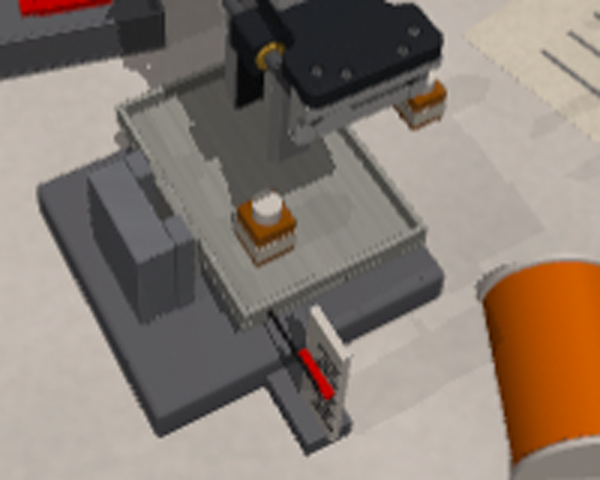

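Bottle 1 stands in the pan (crop h: 266,225). Next is bottle 2.

Emit:
send_rows(series=[[[0.6, -40, 18, 0, 0], [0.6, -84, 39, 0, 0], [0.6, -128, 60, 0, -1], [0.6, -160, 75, 15, -1], [0.6, -176, 83, 50, -1], [0.6, -176, 83, 95, -1], [0.6, -176, 83, 135, -1], [0.6, -176, 83, 160, -1], [0.6, -176, 83, 178, -1], [0.6, -176, 83, 178, -1]]])

```text
clock: 16.5
eef_pos: [400.6, 200.0, 9.3]
eef_rot: [3.14, 0.004, 0.015]
wrist_force: [0.2, -0.1, 0.0]
finger_gap: 56.3
```

Emit:
send_rows(series=[[[0, 0, 0, 0, 0], [0, 0, 0, 0, 0], [0, 0, 0, 0, 0], [0, 0, 0, 0, 0], [0, 0, 0, 0, 0], [0, 0, 0, -30, 0], [0, 0, 0, -75, 0], [0, 0, 0, -120, 0], [0, 0, 0, -150, 0], [0, 0, 0, -150, 0]]])

```text
clock: 17.5
eef_pos: [403.7, 201.3, 165.8]
eef_rot: [-3.139, -0.006, 0.015]
wrist_force: [-0.1, -0.4, -1.2]
finger_gap: 25.9
```

```bash
python3 - <<'E'
from h import *
ct,cs=shots()
print(manip.read_state()["eef_pos"],move(578.2,198.8,0))
E
```

```text
[402.09632793 200.6517497  161.75707813] dx 176.1 dy 4.5 roll 0.9 | z 161.8 yaw 0.015 gap 26.0 clk 17.6
```

Emit:
send_rows(series=[[[0, 40, 1, 0, 1], [0, 85, 2, 0, 1], [0, 130, 3, 0, 1], [0, 165, 4.5, 0, 1], [0, 176, 4.5, 15, 1], [0, 176, 4.5, 40, 1], [0, 176, 4.5, 60, 1], [0, 176, 4.5, 70, 1], [0, 176, 4.5, 76, 1], [0, 176, 4.5, 76, 1]]])

```text
clock: 18.6
eef_pos: [577.9, 198.8, 85.1]
eef_rot: [3.141, 0.001, -0.003]
wrist_force: [-0.4, -0.3, 0.3]
finger_gap: 25.7
```

Emit:
send_rows(series=[[[0, 0, 0, 0, 0], [0, 0, 0, 0, 0], [0.36, 0, 0, 0, 0], [0.36, 0, 0, 0, 0], [0.36, 0, 0, 0, 0], [0.36, 0, 0, -30, 0], [0.36, 0, 0, -70, 0], [0.36, 0, 0, -110, 0], [0.36, 0, -30, -110, 0], [0.6, 0, 0, -110, 0]]])

```text
clock: 19.6
eef_pos: [578.1, 203.2, 197.2]
eef_rot: [-3.14, -0.002, 0.002]
wrist_force: [0.5, -1.3, -0.5]
finger_gap: 38.8
```

```bash
python3 - <<'E'
from h import *
ct,cs=shots()
print(manip.read_state()["eef_pos"],move(428.6,115,-.29))
cv2.imwrite("pics/i.png",cv2.resize(cs["img"][240:400,220:420,::-1],None,fx=3,fy=3,interpolation=2))
print(*[r for r in locate("bottle1","bottle",0,ct,cs,minconf=.2) if r[1]>.5],sep="\n")
E
```

```text
[578.29543847 197.4006502  196.16390409] dx -149.4 dy 82.9 roll 16.4 | z 196.2 yaw -0.003 gap 46.9 clk 19.7
([439.41, 6.95, -0.23], np.float64(0.63), 0.53, 1)
([417.73, -144.42, 0.6], np.float64(0.84), 0.45, 1)
```

View pics/i.png

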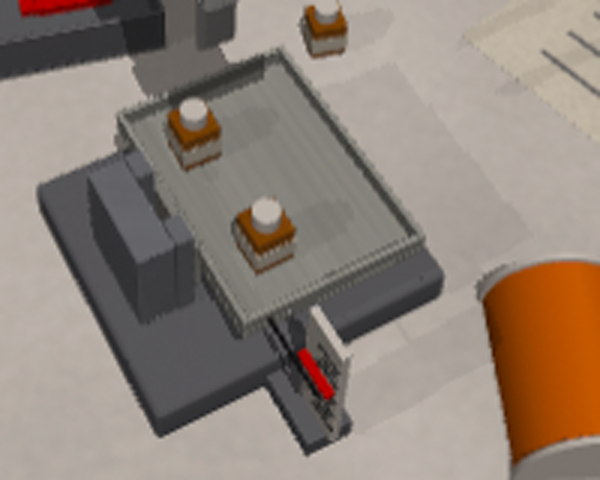

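Two bottles are in the pan (crop i). Next is bottle 3.

Emit:
send_rows(series=[[[0.6, -38, 21, 0, 4], [0.6, -78, 43, 0, 10], [0.6, -118, 65, 0, 16], [0.6, -149, 83, 15, 16], [0.6, -149, 83, 55, 16], [0.6, -149, 83, 100, 16], [0.6, -149, 83, 140, 16], [0.6, -149, 83, 165, 16], [0.6, -149, 83, 183, 16], [0.6, -149, 83, 183, 16]]])

```text
clock: 20.8
eef_pos: [427.9, 116.3, 11.1]
eef_rot: [3.14, 0.003, -0.282]
wrist_force: [-0.4, -0.4, 0.6]
finger_gap: 56.3
```

Emit:
send_rows(series=[[[0, 0, 0, 0, 0], [0, 0, 0, 0, 0], [0, 0, 0, 0, 0], [0, 0, 0, 0, 0], [0, 0, 0, 0, 0], [0, 0, 0, -30, 0], [0, 0, 0, -75, 0], [0, 0, 0, -120, 0], [0, 0, 0, -150, 0], [0, 0, 0, -150, 0]]])

```text
clock: 21.8
eef_pos: [430.6, 116.5, 166.9]
eef_rot: [-3.138, -0.006, -0.282]
wrist_force: [-0.4, 1.0, -1.3]
finger_gap: 25.8
```

```bash
python3 - <<'E'
from h import *
ct,cs=shots()
print(manip.read_state()["eef_pos"],move(527.4,282.2,0))
cv2.imwrite("pics/s2.png",cs["img"][:,:,::-1])
cv2.imwrite("pics/t2.png",ct["img"][:,:,::-1])
E
```

```text
[428.9472236  116.17654473 162.81580543] dx 48.4 dy -186.9 roll -16.2 | z 162.8 yaw -0.282 gap 25.8 clk 21.9
```

Emit:
send_rows(series=[[[0, 10, -38, 0, -4], [0, 21, -80, 0, -10], [0, 32, -122, 0, -16], [0, 42, -162, 0, -16], [0, 48.5, -187, 15, -16], [0, 48.5, -187, 45, -16], [0, 48.5, -187, 65, -16], [0, 48.5, -187, 78, -16], [0, 48.5, -187, 85, -16], [0, 48.5, -187, 85, -16]]])

```text
clock: 22.9
eef_pos: [527.3, 282.0, 77.0]
eef_rot: [3.141, 0.001, -0.003]
wrist_force: [-0.3, 0.0, -0.3]
finger_gap: 25.9
```

Emit:
send_rows(series=[[[0, 0, 0, 0, 0], [0, 0, 0, 0, 0], [0.36, 0, 0, 0, 0], [0.36, 0, 0, 0, 0], [0.36, 0, 0, 0, 0], [0.36, 0, 0, -30, 0], [0.36, 0, 0, -70, 0], [0.6, -20, 20, -110, 0], [0.6, -40, 60, -110, 0], [0.6, -60, 100, -110, 0]]])

```text
clock: 23.9
eef_pos: [466.7, 181.8, 188.9]
eef_rot: [-3.141, -0.002, -0.001]
wrist_force: [0.7, -1.2, 0.2]
finger_gap: 54.1
```

```bash
python3 - <<'E'
from h import *
ct,cs=shots()
print(manip.read_state()["eef_pos"],move(439.5,6,.7))
cv2.imwrite("pics/s3.png",cs["img"][:,:,::-1])
cv2.imwrite("pics/t3.png",ct["img"][:,:,::-1])
w=[cv2.resize(cv2.imread(f)[335:390,298:345],None,fx=8,fy=8,interpolation=0) for f in("pics/scene0.png","pics/s3.png")]
a=cv2.resize(cv2.imread("pics/s3.png")[240:400,220:420],None,fx=2,fy=2,interpolation=2); w=np.hstack(w)
cv2.imwrite("pics/j.png",np.vstack([w[:,:],np.pad(a[:150],((0,0),(0,max(0,w.shape[1]-a.shape[1])),(0,0)))[:, :w.shape[1]]]))
c=[cv2.resize(cv2.imread(f)[165:205,125:175],None,fx=6,fy=6,interpolation=0) for f in("pics/top0.png","pics/t3.png")]
cv2.imwrite("pics/k.png",np.hstack(c))
print(*[r for r in locate("bottle1","bottle",0,ct,cs,minconf=.2) if r[1]>.5],sep="\n")
E
```

```text
[465.76681951 179.60840886 188.44910089] dx -25.4 dy 173.7 roll -40.4 | z 188.4 yaw -0.005 gap 56.1 clk 24.0
([439.69, 6.13, 0.7], np.float64(0.88), 0.46, 2)
```

View pics/j.png

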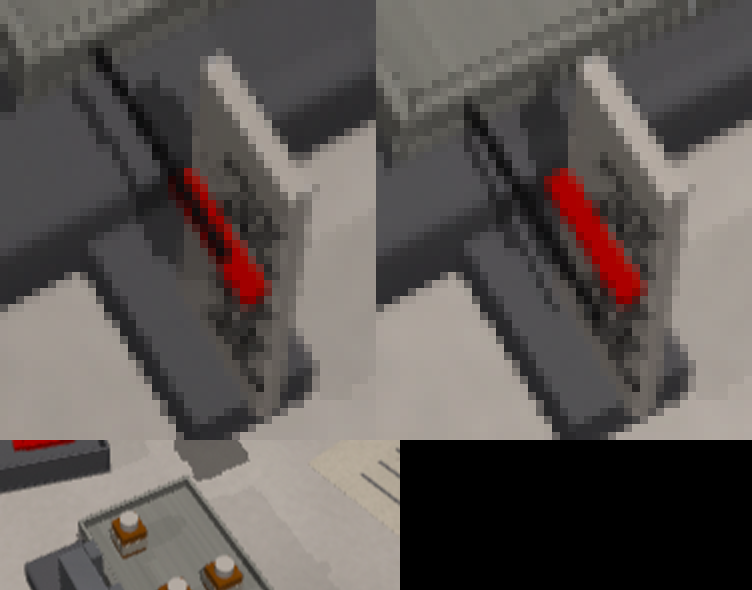

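```bash
python3 - <<'E'
from h import *
ct,cs=shots(); o=np.array([552.8,240.5,0])
I={n:cv2.imread(f"pics/{n}.png").astype(np.float32) for n in("scene0","s2","s3","top0","t2","t3")}
def prof(c,im,pts):
    uv=proj(c,pts.reshape(-1,3)).astype(np.float32).reshape(pts.shape[:-1]+(2,)); return cv2.remap(im,uv[...,0].copy(),uv[...,1].copy(),1).mean(1)
zs=np.arange(30,131,3); ys=np.arange(114,134,1.)
P=np.array([[o+[36,y,z] for y in ys] for z in zs])
a={n:prof(cs,I[n],P) for n in("scene0","s2","s3")}
for i,z in enumerate(zs): print(z,*[a[n][i].round().astype(int).tolist() for n in a])
print("top")
xs=np.arange(20,60,1.5); 
P=np.array([[o+[x,y,80] for y in np.arange(114,128,1.)] for x in xs]); Q=np.array([[o+[x,y,80] for y in np.arange(92,102,1.)] for x in xs])
for i,x in enumerate(xs): print(x,*[int(prof(ct,I[n],R)[i].mean()) for n in("top0","t2","t3") for R in(P,Q)])
d=lambda c,p,q:(proj(c,[o+q])-proj(c,[o+p]))[0]
p=np.array([40,120,80.]);print("top dx,dz",d(ct,p,p+[10,0,0]),d(ct,p,p+[0,0,10]),"scene",d(cs,p,p+[10,0,0]),d(cs,p,p+[0,0,10]),d(cs,p,p+[0,10,0]))
E
```

```text
30 [73, 77, 81] [75, 78, 82] [78, 81, 86]
33 [68, 71, 75] [70, 73, 77] [69, 72, 77]
36 [61, 64, 68] [63, 66, 70] [53, 55, 58]
39 [59, 62, 65] [60, 63, 66] [36, 37, 38]
42 [60, 63, 67] [57, 60, 63] [28, 28, 30]
45 [60, 64, 67] [46, 48, 51] [34, 35, 37]
48 [60, 63, 67] [33, 34, 36] [48, 50, 53]
51 [57, 60, 64] [26, 26, 30] [56, 59, 64]
54 [50, 52, 65] [28, 28, 43] [53, 56, 71]
57 [37, 39, 72] [27, 29, 72] [39, 42, 87]
60 [18, 20, 79] [15, 16, 112] [18, 20, 120]
63 [8, 8, 71] [2, 3, 146] [2, 3, 152]
66 [10, 10, 63] [0, 0, 163] [0, 0, 168]
69 [10, 10, 77] [0, 0, 166] [0, 0, 171]
72 [5, 8, 113] [0, 2, 165] [0, 2, 170]
75 [7, 11, 140] [6, 10, 158] [7, 11, 162]
78 [26, 31, 126] [26, 32, 131] [28, 33, 135]
81 [48, 52, 90] [50, 54, 93] [51, 56, 97]
84 [56, 60, 68] [60, 63, 72] [62, 65, 75]
87 [59, 63, 66] [64, 68, 72] [67, 71, 75]
90 [64, 68, 72] [69, 73, 77] [71, 76, 80]
93 [67, 71, 74] [69, 73, 77] [72, 76, 80]
96 [67, 71, 75] [69, 73, 77] [72, 76, 80]
99 [64, 68, 71] [66, 70, 73] [69, 73, 76]
102 [64, 68, 72] [67, 71, 74] [69, 73, 77]
105 [71, 76, 80] [74, 79, 82] [76, 81, 85]
108 [76, 81,
[... 550 characters left out ...]
 105 84 111 84 96
32.0 78 117 83 125 83 115
33.5 79 128 84 136 85 129
35.0 83 136 88 144 89 141
36.5 91 139 97 146 97 139
38.0 105 141 110 147 111 134
39.5 118 140 122 139 125 121
41.0 130 139 135 130 140 110
42.5 128 131 140 122 146 120
44.0 122 122 144 119 150 130
45.5 110 108 146 132 150 140
47.0 100 102 147 141 150 147
48.5 111 108 148 146 150 148
50.0 121 118 148 147 150 149
51.5 131 131 147 147 149 149
53.0 137 137 147 147 149 149
54.5 138 140 147 147 148 149
56.0 139 140 147 147 148 149
57.5 139 140 146 148 148 149
59.0 138 140 146 147 148 149
top dx,dz [ 0.1481468  -3.61158002] [-0.9614457  -0.92778503] scene [-5.29793258  2.63059609] [ 0.32429096 -3.06461983] [3.15881934 5.08447715]
```

```bash
python3 - <<'E'
from h import *
ct,cs=shots(); o=np.array([552.8,240.5,0]); im=cv2.imread("pics/s3.png").astype(np.float32)
def prof(c,im,pts):
    uv=proj(c,pts.reshape(-1,3)).astype(np.float32).reshape(pts.shape[:-1]+(2,)); return cv2.remap(im,uv[...,0].copy(),uv[...,1].copy(),1).mean(1)
zs=np.arange(112,160,2); P=np.array([[o+[36,y,z] for y in np.arange(114,134,1.)] for z in zs])
print([(int(z),int(v.mean())) for z,v in zip(zs,prof(cs,im,P))])
# synthetic check: render rod/mark/board at candidate geometry vs blob extents
m=[x for x in red(cs) if x[1][1]>340]; print([(x[1],x[2]) for x in m])
print(manip.read_state()["eef_pos"],move(439.5,6,.7))
print("b",*[r for r in locate("bottle1","bottle",0,ct,cs,minconf=.2) if r[1]>.5],sep="\n")
E
```

```text
[(112, 87), (114, 90), (116, 103), (118, 125), (120, 148), (122, 161), (124, 162), (126, 157), (128, 151), (130, 144), (132, 130), (134, 108), (136, 90), (138, 83), (140, 84), (142, 87), (144, 88), (146, 87), (148, 89), (150, 94), (152, 99), (154, 100), (156, 99), (158, 101)]
[(array([324.72857143, 364.01428571]), array([319, 356,  12,  17,  70], dtype=int32))]
[467.72110898 183.28679744 187.72794652] dx -27.9 dy 177.3 roll -40.2 | z 187.7 yaw -0.002 gap 56.5 clk 24.3
b
```

Three bottles are in. The triangulated pointer started about 18–20 mm above the mark, so it is now about 4–6 mm below it and 2 bottles were not enough: loading is finished. Bottle 4 goes to the pot.

Emit:
send_rows(series=[[[0.6, -6, 40, 0, -8], [0.6, -13, 84, 0, -16], [0.6, -20, 130, 0, -24], [0.6, -28, 170, 10, -32], [0.6, -28, 177, 50, -40], [0.6, -28, 177, 95, -40], [0.6, -28, 177, 135, -40], [0.6, -28, 177, 160, -40], [0.6, -28, 177, 175, -40], [0.6, -28, 177, 175, -40]]])

```text
clock: 25.4
eef_pos: [438.0, 5.9, 11.1]
eef_rot: [-3.139, 0.003, 0.696]
wrist_force: [0.4, -0.2, 0.5]
finger_gap: 56.3
```

Emit:
send_rows(series=[[[0, 0, 0, 0, 0], [0, 0, 0, 0, 0], [0, 0, 0, 0, 0], [0, 0, 0, 0, 0], [0, 0, 0, 0, 0], [0, 0, 0, -30, 0], [0, 0, 0, -75, 0], [0, 0, 0, -120, 0], [0, 0, 0, -150, 0], [0, 0, 0, -150, 0]]])

```text
clock: 26.4
eef_pos: [440.5, 5.5, 166.8]
eef_rot: [3.137, -0.005, 0.696]
wrist_force: [0.5, 0.1, -1.0]
finger_gap: 26.0
```

```bash
python3 - <<'E'
from h import *
ct,cs=shots()
print(manip.read_state()["eef_pos"],move(641,-236,0))
E
```

```text
[438.81841925   5.57098783 162.80405329] dx 0.4 dy 315.0 roll 39.9 | z 162.8 yaw 0.696 gap 25.8 clk 26.5
```

Emit:
send_rows(series=[[[0, 0, 40, 0, 8], [0, 0, 85, 0, 16], [0, 0, 130, 0, 24], [0, 0, 175, 0, 32], [0, 0, 220, 0, 40], [0, 0, 265, 0, 40], [0, 0, 300, 10, 40], [0, 0.4, 315, 40, 40], [0, 0.4, 315, 65, 40], [0, 0.4, 315, 65, 40]]])

```text
clock: 27.5
eef_pos: [638.7, -235.3, 91.3]
eef_rot: [-3.138, 0.009, -0.003]
wrist_force: [-0.6, 0.1, -0.9]
finger_gap: 26.1
```

```bash
python3 - <<'E'
from h import *
ct,cs=shots()
print(manip.read_state()["eef_pos"],move(641,-236,0))
print(*[r for r in locate("bottle1","bottle",0,ct,cs,minconf=.2) if r[1]>.5],sep="\n")
E
```

```text
[ 640.69077166 -235.66778279   97.04564276] dx 0.3 dy 0.3 roll -0.1 | z 97.0 yaw -0.002 gap 25.8 clk 27.6
([595.07, 205.33, -0.01], np.float64(0.94), 0.66, 1)
([537.94, 294.28, -0.11], np.float64(0.77), 0.65, 1)
([441.97, -77.9, -0.48], np.float64(0.68), 0.44, 2)
```

Emit:
send_rows(series=[[[0, 0, 0, 30, 0], [0, 0, 0, 60, 0], [0, 0, 0, 74, 0], [0, 0, 0, 78, 0], [0, 0, 0, 78, 0], [0.36, 0, 0, 78, 0], [0.36, 0, 0, 78, 0], [0.36, 0, 0, 78, 0], [0.36, 0, 0, 40, 0], [0.36, 0, 0, -5, 0]]])

```text
clock: 28.7
eef_pos: [640.2, -235.7, 102.6]
eef_rot: [-3.14, 0.003, -0.003]
wrist_force: [0.3, -0.3, 0.5]
finger_gap: 33.9
```

Emit:
send_rows(series=[[[0.36, 0, 0, -40, 0], [0.6, -15, 0, -85, 0], [0.6, -50, -20, -85, 0], [0.6, -90, -40, -85, 0], [0.6, -120, -60, -85, 0], [0.6, -120, -60, -85, 0]]])

```text
clock: 29.3
eef_pos: [518.8, -174.0, 188.8]
eef_rot: [-3.141, -0.0, -0.002]
wrist_force: [-0.6, -0.2, -0.4]
finger_gap: 56.3
```

```bash
python3 - <<'E'
from h import *
ct,cs=shots()
print(manip.read_state()["eef_pos"],move(442,-78.7,-.28))
cv2.imwrite("pics/l.png",cv2.resize(cs["img"][120:320,130:400,::-1],None,fx=2.5,fy=2.5,interpolation=2))
print(*[r for r in locate("bottle1","bottle",0,ct,cs,minconf=.2) if r[1]>.5],sep="\n")
E
```

```text
[ 521.50269126 -175.71863756  189.0601147 ] dx -79.7 dy -96.8 roll 15.9 | z 189.1 yaw -0.002 gap 56.5 clk 29.4
([540.3, 293.78, -0.07], np.float64(0.87), 0.61, 1)
([590.62, 295.59, -0.01], np.float64(0.91), 0.56, 1)
([444.02, -77.79, -0.18], np.float64(0.82), 0.52, 1)
```

View pics/l.png

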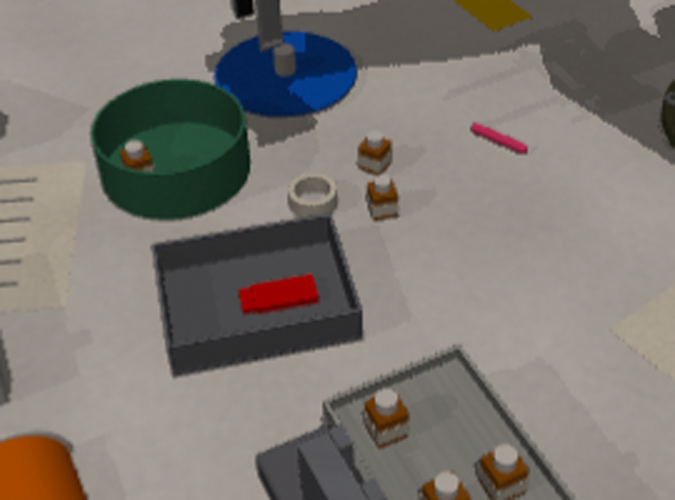

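Bottle 4 stands in the pot (crop l: 135,155), and bottles 5 and 6 are unchanged. Next is bottle 5, with a narrower opening.

Emit:
send_rows(series=[[[0.45, -32, -38, 0, 8], [0.45, -64, -77, 10, 16], [0.45, -80, -97, 45, 16], [0.45, -80, -97, 90, 16], [0.45, -80, -97, 130, 16], [0.45, -80, -97, 158, 16], [0.45, -80, -97, 176, 16], [0.45, -80, -97, 176, 16], [0, -80, -97, 176, 16], [0, -80, -97, 176, 16]]])

```text
clock: 30.5
eef_pos: [442.1, -78.7, 12.3]
eef_rot: [-3.142, -0.001, -0.282]
wrist_force: [0.4, -0.5, -0.5]
finger_gap: 29.7
```

Emit:
send_rows(series=[[[0, 0, 0, 0, 0], [0, 0, 0, 0, 0], [0, 0, 0, -30, 0], [0, 0, 0, -75, 0], [0, 0, 0, -120, 0], [0, 0, 0, -150, 0], [0, 0, 0, -150, 0]]])

```text
clock: 31.2
eef_pos: [443.1, -78.9, 166.0]
eef_rot: [-3.141, -0.007, -0.282]
wrist_force: [-1.2, 0.8, -1.0]
finger_gap: 26.0
```

```bash
python3 - <<'E'
from h import *
ct,cs=shots()
print(manip.read_state()["eef_pos"],move(566,-236,0))
E
```

```text
[441.44921093 -78.47642078 161.92712773] dx 163.4 dy 116.7 roll -16.1 | z 161.9 yaw -0.282 gap 26.2 clk 31.3
```

Emit:
send_rows(series=[[[0, 32, 23, 0, -5], [0, 68, 49, 0, -11], [0, 104, 75, 0, -16], [0, 138, 99, 0, -16], [0, 163.5, 117, 15, -16], [0, 163.5, 117, 45, -16], [0, 163.5, 117, 65, -16], [0, 163.5, 117, 65, -16]]])

```text
clock: 32.1
eef_pos: [563.9, -235.5, 92.0]
eef_rot: [-3.138, 0.007, -0.003]
wrist_force: [0.1, 1.1, -1.5]
finger_gap: 25.8
```

```bash
python3 - <<'E'
from h import *
ct,cs=shots()
print(manip.read_state()["eef_pos"],move(566,-236,0))
E
```

```text
[ 565.71980361 -236.12922865   96.31822093] dx 0.3 dy -0.1 roll -0.1 | z 96.3 yaw -0.003 gap 26.1 clk 32.2
```

Emit:
send_rows(series=[[[0, 0, 0, 30, 0], [0, 0, 0, 60, 0], [0, 0, 0, 74, 0], [0, 0, 0, 77, 0], [0, 0, 0, 77, 0], [0.36, 0, 0, 77, 0], [0.36, 0, 0, 77, 0], [0.36, 0, 0, 77, 0], [0.36, 0, 0, 40, 0], [0.36, 0, 0, -5, 0]]])

```text
clock: 33.2
eef_pos: [565.1, -235.9, 101.7]
eef_rot: [-3.14, 0.003, -0.003]
wrist_force: [-0.2, 0.1, 0.6]
finger_gap: 33.7
```

Emit:
send_rows(series=[[[0.36, 0, 0, -40, 0], [0.45, -15, 0, -85, 0], [0.45, -40, -30, -85, 0], [0.45, -60, -70, -85, 0], [0.45, -60, -70, -85, 0]]])

```text
clock: 33.7
eef_pos: [504.6, -163.2, 187.8]
eef_rot: [-3.141, -0.0, -0.001]
wrist_force: [-0.1, 0.7, 0.1]
finger_gap: 42.3
```

```bash
python3 - <<'E'
from h import *
ct,cs=shots()
print(manip.read_state()["eef_pos"],move(417.5,-144.7,.6))
print(*[r for r in locate("bottle1","bottle",0,ct,cs,minconf=.2) if r[1]>.4],sep="\n")
print([(np.round(d["rect"]),round(d["conf"],2)) for d in manip.find_in("bottle6",cs)], proj(cs,[[417.5,-144.7,20]]))
print("lid",locate("lid","lid",0,ct,cs,yaw=False,zc=8))
E
```

```text
[ 506.38001141 -165.86792004  187.8728017 ] dx -88.9 dy -21.0 roll -34.5 | z 187.9 yaw -0.001 gap 42.3 clk 33.8
([590.38, 294.16, -0.01], np.float64(0.9), 0.62, 1)
([595.13, 205.72, 0.0], np.float64(0.94), 0.47, 1)
([540.59, 293.15, 0.01], np.float64(0.89), 0.43, 1)
[(array([300., 308.,  17.,  26.]), 0.85), (array([321., 296.,  20.,  28.]), 0.83), (array([275., 279.,  20.,  23.]), 0.8), (array([273., 173.,  16.,  17.]), 0.52), (array([181., 176.,  10.,  10.]), 0.47), (array([207., 166.,  11.,  20.]), 0.45)] [[278.78076748 180.92967703]]
lid [([432.86, -339.32], np.float64(0.7), 0.96, 2)]
```

Emit:
send_rows(series=[[[0.45, -38, -9, 0, -8], [0.45, -80, -18, 10, -16], [0.45, -89, -21, 45, -24], [0.45, -89, -21, 80, -32], [0.45, -89, -21, 115, -34], [0.45, -89, -21, 150, -34], [0.45, -89, -21, 175, -34], [0.45, -89, -21, 175, -34], [0, -89, -21, 175, -34], [0, -89, -21, 175, -34]]])

```text
clock: 35.05
eef_pos: [417.5, -145.2, 12.2]
eef_rot: [3.141, -0.0, 0.591]
wrist_force: [-1.7, 0.4, -0.2]
finger_gap: 29.7
```

Emit:
send_rows(series=[[[0, 0, 0, 0, 0], [0, 0, 0, 0, 0], [0, 0, 0, -30, 0], [0, 0, 0, -75, 0], [0, 0, 0, -120, 0], [0, 0, 0, -150, 0], [0, 0, 0, -150, 0]]])

```text
clock: 35.75
eef_pos: [418.8, -145.6, 166.0]
eef_rot: [3.135, -0.004, 0.591]
wrist_force: [0.1, 0.0, -0.6]
finger_gap: 26.2
```

```bash
python3 - <<'E'
from h import *
ct,cs=shots()
print(manip.read_state()["eef_pos"],move(603.5,-236,0))
E
```

```text
[ 417.17868036 -144.92507173  161.92082401] dx 104.0 dy 179.4 roll 33.9 | z 161.9 yaw 0.591 gap 25.8 clk 35.9
```

Emit:
send_rows(series=[[[0, 22, 37, 0, 8], [0, 45, 77, 0, 16], [0, 68, 117, 0, 24], [0, 92, 157, 0, 34], [0, 104, 179, 15, 34], [0, 104, 179.5, 45, 34], [0, 104, 179.5, 65, 34], [0, 104, 179.5, 65, 34]]])

```text
clock: 36.65
eef_pos: [601.6, -235.2, 91.6]
eef_rot: [-3.138, 0.008, -0.003]
wrist_force: [-1.3, -0.1, -0.2]
finger_gap: 26.0
```

```bash
python3 - <<'E'
from h import *
ct,cs=shots()
print(manip.read_state()["eef_pos"],move(603.5,-236,0))
E
```

```text
[ 603.28823879 -235.94628574   96.22424302] dx 0.2 dy 0.1 roll -0.1 | z 96.2 yaw -0.002 gap 25.7 clk 36.8
```

Emit:
send_rows(series=[[[0, 0, 0, 30, 0], [0, 0, 0, 60, 0], [0, 0, 0, 74, 0], [0, 0, 0, 77, 0], [0, 0, 0, 77, 0], [0.36, 0, 0, 77, 0], [0.36, 0, 0, 77, 0], [0.36, 0, 0, 77, 0], [0.36, 0, 0, 40, 0], [0.36, 0, 0, -5, 0]]])

```text
clock: 37.75
eef_pos: [602.7, -235.7, 101.6]
eef_rot: [-3.14, 0.003, -0.003]
wrist_force: [0.7, -0.2, 0.2]
finger_gap: 34.0
```

Emit:
send_rows(series=[[[0.36, 0, 0, -40, 0], [0.45, -15, -15, -85, 0], [0.45, -40, -60, -85, 0], [0.45, -60, -105, -85, 0], [0.45, -80, -150, -85, 0], [0.45, -95, -190, -85, 0], [0.45, -95, -190, -85, 0]]])

```text
clock: 38.45
eef_pos: [507.9, -42.4, 187.9]
eef_rot: [-3.141, -0.001, 0.001]
wrist_force: [0.5, -0.3, 0.2]
finger_gap: 42.2
```

```bash
python3 - <<'E'
from h import *
ct,cs=shots()
for k in range(2):
    if k: ct,cs=shots()
    print("lid",locate("lid","lid",0,ct,cs,yaw=False,zc=8)); print("pot",locate("pot","pot",0,ct,cs,yaw=False,zc=31))
print(move(438.4,-333.4,0))
a=cv2.resize(cs["img"][110:260,140:300,::-1],None,fx=3,fy=3,interpolation=2)
b=cv2.resize(ct["img"][140:290,320:450,::-1],None,fx=3,fy=3,interpolation=2)
cv2.imwrite("pics/m.png",np.hstack([a[:300*3//2],b[:450]])[:, :800])
E
```

```text
lid [([439.04, -333.35], np.float64(0.79), 0.6, 2)]
pot [([604.07, -237.62], np.float64(0.76), 0.75, 2)]
lid [([439.05, -332.77], np.float64(0.78), 0.87, 2)]
pot [([604.79, -238.38], np.float64(0.71), 0.87, 2)]
dx -69.9 dy 287.5 roll -0.2 | z 186.8 yaw -0.003 gap 42.4 clk 39.0
```

View pics/m.png

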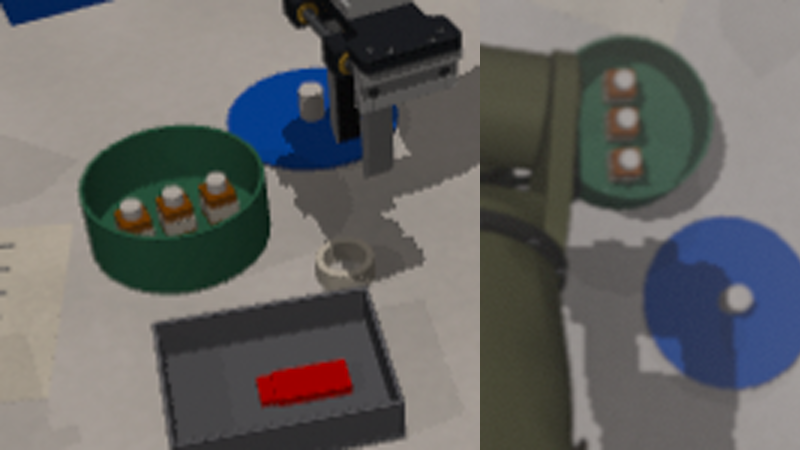

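All three leftovers are standing in the pot, and the lid hasn't moved. Moving to the lid.

Emit:
send_rows(series=[[[0.5, -10, 40, 0, 0], [0.5, -20, 85, 0, 0], [0.5, -31, 130, 0, 0], [0.5, -42, 175, 0, 0], [0.5, -53, 220, 0, 0], [0.5, -63, 260, 0, 0], [0.5, -70, 287, 20, 0], [0.5, -70, 287.5, 60, 0], [0.5, -70, 287.5, 95, 0], [0.5, -70, 287.5, 95, 0]]])

```text
clock: 40.05
eef_pos: [436.5, -331.9, 87.9]
eef_rot: [-3.137, 0.006, -0.003]
wrist_force: [-0.2, -0.4, 0.5]
finger_gap: 47.2
```

```bash
python3 - <<'E'
from h import *
ct,cs=shots()
print(manip.read_state()["eef_pos"],move(438.6,-333.3,0))
print("lid",locate("lid","lid",0,ct,cs,yaw=False,zc=8)); print("pot",locate("pot","pot",0,ct,cs,yaw=False,zc=31))
E
```

```text
[ 438.62932986 -333.32811341   92.80094366] dx -0.0 dy -0.0 roll -0.1 | z 92.8 yaw -0.002 gap 47.2 clk 40.1
lid [([438.22, -333.57], np.float64(0.59), 0.72, 2)]
pot [([604.03, -236.78], np.float64(0.81), 0.63, 2)]
```

Emit:
send_rows(series=[[[0.5, 0, 0, 30, 0], [0.5, 0, 0, 55, 0], [0.5, 0, 0, 68, 0], [0.5, 0, 0, 70, 0], [0.5, 0, 0, 70, 0], [0, 0, 0, 70, 0], [0, 0, 0, 70, 0], [0, 0, 0, 70, 0], [0, 0, 0, 70, 0], [0, 0, 0, 70, 0]]], newtons=50)

```text
clock: 41.35
eef_pos: [438.6, -333.3, 22.5]
eef_rot: [3.141, -0.001, -0.003]
wrist_force: [-0.9, 2.1, 7.1]
finger_gap: 23.1
```

Emit:
send_rows(series=[[[0, 0, 0, 0, 0], [0, 0, 0, -20, 0], [0, 0, 0, -50, 0], [0, 0, 0, -85, 0], [0, 0, 0, -110, 0], [0, 0, 0, -110, 0]]])

```text
clock: 41.95
eef_pos: [439.4, -334.1, 135.2]
eef_rot: [3.138, -0.004, -0.003]
wrist_force: [0.6, 0.3, -2.1]
finger_gap: 23.2
```

```bash
python3 - <<'E'
from h import *
ct,cs=shots()
s=manip.read_state();print(s["eef_pos"],s["wrist_force"],move(604.1,-236.3,0))
print("lid",locate("lid","lid",112,ct,cs,yaw=False,zc=8)); print("pot",locate("pot","pot",0,ct,cs,yaw=False,zc=31))
E
```

```text
[ 438.17558702 -333.00392916  131.41321501] [ 0.1673842   0.19040338 -1.42223564] dx 165.7 dy -97.1 roll -0.1 | z 131.4 yaw -0.003 gap 23.2 clk 42.0
lid [([437.69, -336.56], np.float64(0.52), 0.96, 2)]
pot [([604.5, -236.19], np.float64(0.84), 0.6, 2)]
```

Emit:
send_rows(series=[[[0, 30, -18, 0, 0], [0, 66, -39, 0, 0], [0, 102, -60, 0, 0], [0, 138, -81, 0, 0], [0, 160, -93, 0, 0], [0, 165.7, -97, 0, 0], [0, 165.7, -97, 20, 0], [0, 165.7, -97, 33, 0], [0, 165.7, -97, 33, 0], [0, 165.7, -97, 33, 0]]])

```text
clock: 43.25
eef_pos: [603.9, -237.0, 99.0]
eef_rot: [-3.141, 0.0, -0.003]
wrist_force: [0.4, 0.5, -1.6]
finger_gap: 22.9
```

```bash
python3 - <<'E'
from h import *
ct,cs=shots()
s=manip.read_state();print(s["eef_pos"],s["eef_rot"],s["wrist_force"],move(604.1,-236.2,0))
z=s["eef_pos"][2]-22.5
print("lid",locate("lid","lid",z,ct,cs,yaw=False,zc=8)); print("pot",locate("pot","pot",0,ct,cs,yaw=False,zc=31))
im=cs["img"].copy()
for P,col in((place(cyl(82,6,11),[*s["eef_pos"][:2],0],z),(255,255,0)),(place(cyl(78,0,62),[604.1,-236.1,0],0),(255,0,255))):
    pass
cv2.imwrite("pics/n.png",cv2.resize(im[110:260,140:300,::-1],None,fx=4,fy=4,interpolation=2))
E
```

```text
[ 604.41638059 -237.03647715   99.83905835] [ 3.14111558e+00 -1.04318120e-03 -3.00265279e-03] [-1.08188186  0.63526506 -1.64989558] dx -0.3 dy -0.8 roll -0.2 | z 99.8 yaw -0.003 gap 23.4 clk 43.4
lid [([630.22, -206.83], np.float64(0.14), 0.74, 1), ([592.24, 286.55], np.float64(0.04), 0.64, 1), ([611.28, -26.47], np.float64(0.09), 0.47, 1)]
pot [([620.56, -147.69], np.float64(0.06), 0.57, 1)]
```

View pics/n.png

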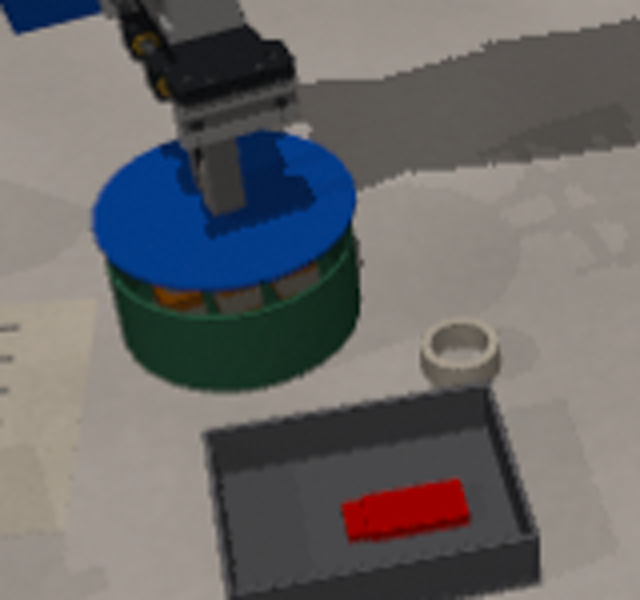

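The lid is level over the pot. Lowering gently.

Emit:
send_rows(series=[[[0, -0.3, -0.7, 6, 0], [0, -0.3, -0.7, 12, 0], [0, -0.3, -0.7, 16, 0], [0, -0.3, -0.7, 18, 0], [0, -0.3, -0.7, 20, 0], [0, -0.3, -0.7, 20, 0]]])

```text
clock: 44.15
eef_pos: [604.1, -235.9, 78.9]
eef_rot: [3.142, -0.0, -0.003]
wrist_force: [0.6, -0.5, -0.9]
finger_gap: 23.1
```

Emit:
send_rows(series=[[[0, 0, 0, 0.6, 0], [0, 0, 0, 0.6, 0], [0.3, 0, 0, 0.6, 0], [0.4, 0, 0, 0.6, 0], [0.4, 0, 0, 0.6, 0], [0.4, 0, 0, -20, 0], [0.5, 0, 0, -55, 0], [0.5, -10, -20, -95, 0], [0.5, -40, -60, -110, 0], [0.5, -75, -100, -110, 0]]])

```text
clock: 45.15
eef_pos: [532.7, -139.0, 191.1]
eef_rot: [3.14, -0.004, -0.003]
wrist_force: [1.6, 0.1, 0.3]
finger_gap: 47.5
```

Emit:
send_rows(series=[[[0.5, -40, 0, 0, 0], [0.5, -80, -20, 0, 0], [0.5, -110, -50, 0, 0], [0.5, -110, -95, 0, 0], [0.5, -110, -110, 0, 0], [0.5, -110, -110, 0, 0]]])

```text
clock: 45.75
eef_pos: [423.0, -28.0, 189.3]
eef_rot: [3.142, -0.001, 0.0]
wrist_force: [0.2, -0.7, 0.1]
finger_gap: 47.0
```

```bash
python3 - <<'E'
from h import *
ct,cs=shots()
s=manip.read_state();print(s["eef_pos"],s["wrist_force"])
print("lid",locate("lid","lid",56,ct,cs,yaw=False,zc=8)); print("pot",locate("pot","pot",0,ct,cs,yaw=False,zc=31))
for n,m,zz in(("tape_roll","tape",0),): print(n,locate(n,m,zz,ct,cs,yaw=False))
cv2.imwrite("pics/o.png",cv2.resize(cs["img"][110:400,130:470,::-1],None,fx=2,fy=2,interpolation=2))
E
```

```text
[423.12925923 -29.66194379 189.02020705] [-0.49116186 -0.22540621 -0.78818742]
lid [([602.84, -238.71], np.float64(0.94), 0.87, 2), ([596.16, -223.8], np.float64(0.08), 0.69, 1)]
pot [([607.79, -211.08], np.float64(0.05), 0.46, 1)]
tape_roll []
```

View pics/o.png

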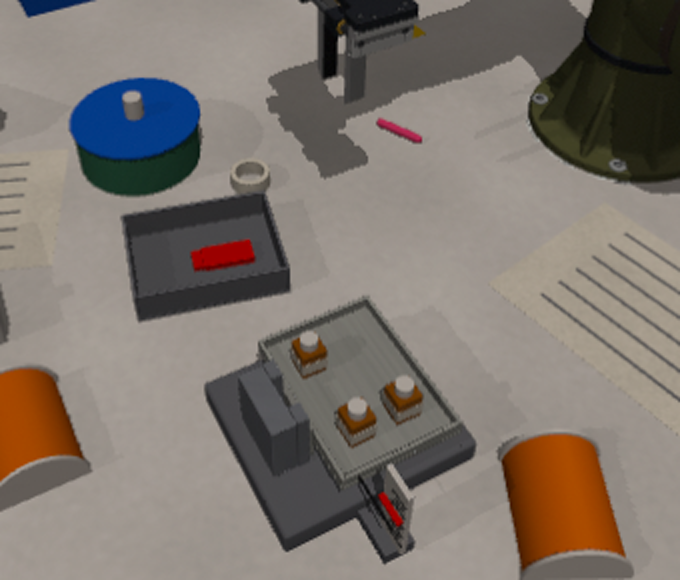

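The picture shows the lid level on the pot, the wedge in the tray and 3 bottles in the pan. I'll check the lid's height, then hand in.

```bash
python3 - <<'E'
from h import *
ct,cs=shots(); r={}
t,s=[manip.silhouettes("lid",c) for c in(ct,cs)]
for z in(50,53,56,59,62,66):
    p,i=fit([(ct,t[0]["pixels"]),(cs,s[0]["pixels"])],"lid",[604,-236,0],z,False); r[z]=i; print(z,p.round(1),round(i,3))
b=max(r,key=r.get); print("best",b)
if b<=59: print(manip.sign_off())
E
```

```text
50 [ 605.7 -241. ] 0.904
53 [ 604.2 -241.4] 0.926
56 [ 604.1 -239.3] 0.943
59 [ 603.8 -237.7] 0.951
62 [ 603.6 -236.5] 0.949
66 [ 602.9 -233.9] 0.939
best 59
the job is handed in; nothing more can be done
None
```

The job is handed in: wedge in the tray, three bottles in the pan, three in the pot, lid on. The last picture showed this layout, with nothing else visibly moved.

- **Wedge:** I drew it straight up out of the gap with no notable side force. It lies flat in the grey tray.
- **Loading:** I loaded three bottles one at a time.
    - By triangulation the empty pointer stood about 19 mm above the mark. After two bottles (16 mm) it was still about 3 mm above, and after three (24 mm) about 5 mm below.
    - The uncertainty is about ±1.5 mm. A first rough estimate gave 23 mm, which also means three bottles.
- **Pot:** The other three bottles stand upright in the green pot.
- **Lid:** I lowered it to the seated height with no contact force, and it looks level.
    - The silhouette fit for its height was flat: best at 59 mm, nearly as good at 62 mm, against 56 mm when seated. It therefore does not by itself prove the lid is fully seated.
    - The evidence for seating is that the gripper let go at about 56 mm and the picture shows a level lid.
- **Bystanders:** The last network search did not report the tape roll, but the picture shows it in place.

The job took about 46 s of robot time.

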